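# Change the colour bar on the rocker loader

### The job

Take the short white glass stub off the rocker loader and put it in the dark steel scrap tray, so that the empty rocker swings back up. Then take the amber colour bar from the wooden rack and gently lay it across both notched arms of the rocker, centred, so that its weight tips the rocker down to the firebrick and it stays there. Leave the blue and green bars and the hand tools where they are.

Things in the scene. Friction and masses are not known exactly. Their poses are not given: they have to be found in the camera images.
- amber_center (a point): centre (half-way up) of the amber glass colour bar: a round bar 180 mm long, 30 mm in diameter, about 320 g, lying in one of the rack's three slots (any of them). Own x axis along the bar. On the rack its centre is 50 mm above the table
- stub_center (a point): centre of the milky-white glass stub: a round bar 130 mm long, 30 mm in diameter, about 230 g, own x axis along the bar. At the start it lies in the notches of the rocker and holds it tipped, its centre 118 mm above the table
- seat (a point): the point on the moving rocker where the centre of a 30 mm bar lies when it is seated in the notches and centred between the two arms. Own y axis (always level) runs along the seated bar. Own x axis points from the pivot toward the notches (level when tipped). About 118 mm above the table when tipped, 171 mm when raised
- rocker (a joint): angle of the rocker: 0 = tipped fully down to the firebrick (loaded), 0.36 = fully raised (empty). Its red counterweight raises it when it is empty (about 1.3 N upward at the notches); either glass bar outweighs that. It is damped: each way takes about a second by itself
- loader: fixed blue stand; origin on the table under the pivot axle (110 mm up, along own y). Own x points to the notched end, over a firebrick 60 mm high. The rocker has two arms 12 mm wide, centres 90 mm apart, 78 mm free between them down to the firebrick; each ends 150 mm from the axle in a brass 90 degree V notch 42 mm wide that rises no higher than a seated bar's centre
- tray: fixed dark steel scrap tray, outside 220 (own x) by 150 (own y) by 40 mm high, walls and floor 4 mm, open on top; origin at the centre of its underside
- rack: fixed wooden rack, 150 (own x) by 230 (own y) mm; three pairs of V notches hold bars along its own x axis, 70 mm apart at own y = -70, 0, +70 mm. The notched rails are 110 mm apart and 12 mm wide; between them the base board is 10 mm high. Origin at the centre of its underside
- blue_center (a point): centre of the dark blue colour bar, same size as the amber one, in another slot of the rack; to be left alone
- green_center (a point): centre of the green colour bar, same size as the amber one, in another slot of the rack; to be left alone
- jacks: loose steel jacks (large tongs), 220 mm long, 45 mm wide, 12 mm high, lying on the table beyond the work; origin at the middle of the underside, own x axis along it; to be left alone
- block: loose wooden shaping block, a round cup 80 mm across and 50 mm high with a straight handle reaching 156 mm along its own x; origin under the cup's centre; to be left alone
Mind the look-alikes: they are no part of the job. Of the things like the part that bears amber_center, leave any that is pink; of the rest the larger one is meant.

How it is judged:
On the way:
1. the white stub lies in the scrap tray and the empty rocker has swung up (x of stub_center in the frame of tray between -0.1 and 0.1 m and y of stub_center in the frame of tray between -0.07 and 0.07 m and z of stub_center in the frame of tray below 0.03 m and value of joint rocker above 0.32 rad), for 0.2 s.
At the end, for the whole second after the job is handed in: The amber bar lies at rest in both notches of the rocker, its centre within 20 mm of the seat point and its length within 0.08 rad of the seat's y axis, the rocker is tipped fully down (joint under 0.03 rad), and the white stub lies at rest on the floor of the scrap tray (x of stub_center in the frame of tray between -0.1 and 0.1 m and y of stub_center in the frame of tray between -0.07 and 0.07 m and z of stub_center in the frame of tray below 0.03 m and distance between amber_center and seat below 0.02 m and angle between the x axis of amber_center and the y axis of seat, either way round below 0.08 rad and value of joint rocker below 0.03 rad and linear speed of amber below 0.02 m/s and linear speed of stub below 0.03 m/s); the robot touches nothing.
It fails at once if the rocker is slammed down (faster than 1.6 rad/s) (velocity of joint rocker below -1.6 rad/s).
It fails at once if the blue or green bar or a hand tool is moved by more than 30 mm (distance of any of blue_center, green_center, jacks, block from where it was at the start of the episode above 0.03 m).
It also fails if it takes over 64 s, if anything falls off the work surface, if the arm or the gripper's body presses on something with over 40 N, if the wrist force passes 120 N, or if a joint passes its speed limit or range.

### The arm

A 7-joint arm with a two-finger parallel gripper is mounted at the origin on the work surface. World frame = base frame: x ahead of the robot, y to its left, z up, the work surface at z = 0. Lengths are in m, angles in rad, forces in N, time in s.
With the tool pointing down it reaches from about 0.4 to 0.875 m from the base axis. Payload 19.3 kg.
Tool frame: the origin (TCP) lies at the very end of the fingers, on their centre line; the grasp point (between the pads) lies 19 mm behind it; z points along the fingers, y is the line along which they close (so a half turn about z gives the same grasp; the last joint's range is limited). The gripper opens to 85 mm and grips with 20 to 120 N. Pads are 22 mm wide; open, the fingers measure 114 mm over their backs; the gripper's body (76 mm by 85 mm) begins 54 mm behind the grasp point. The pads swing forward as they close: fully open they stand 13 mm farther back than shut.
Start: joints at [-1.343, 0.521, -0.036, 1.599, 0.021, 1.021, -0.113], TCP at [0.183, 0.597, 0.231] pointing down, gripper open.
Joint ranges: [-2.91, 2.91], [-0.3, 2.13], [-1.5, 1.42], [0.17, 2.43], [-1.26, 4.41], [0.16, 1.93], [-2.52, 2.52]. Speed limits (rad/s): [1.89, 1.89, 2.39, 2.39, 3.01, 3.01, 3.01].

### API

Orientations are given as [roll, pitch, yaw] about the fixed x, y, z axes, in that order (R = Rz(yaw) Ry(pitch) Rx(roll)).
In Python, from workcell import monitor, optics, job_done gives the robot as it stands.
- The arm moves only by the shell command python3 -m handwheel 'ROWS' [FORCE]. ROWS is JSON, a list of rows, each an object of numbers: "dx", "dy", "dz": the shift along the tool's x, y, z in cm; "wx", "wy", "wz": the turn, a rotation vector about the tool's x, y, z in rad; "claw": the opening in per cent of the stroke, from 0 (shut) to 100 (fully open). A call has 1 to 8 rows; each row shifts and turns the commanded pose from where the row before left it, along the tool's axes as they then stand; what a row does not reach is not made up. A row lasts 1/8 s, in which the tool goes at most 62.5 mm and 10.7 degrees, less where a joint would pass 70% of its speed; a pose out of reach is approached as far as the arm can. A call with a gripper value outside its range is refused whole. The fingers move at their own pace and stop on an object; FORCE is the grip in N (left out, the last holds). Time passes only in rows, so rows that do not move let the fingers close. It gives the time, the measured TCP pose, the force, the opening and the grip force at its end, in the units of the state.
- monitor.observe(): the state, without advancing time (a new reading comes with each control period).
- optics.grab_frame(name): name is "side" or "top" or "wrist"; returns a dict with "frame" (384x512x3 uint8, blue, green, red), "fovy" (degrees; the focal length in pixels is half the picture's height over the tangent of half this angle, whatever the lens; pixels are square), "cx", "cy" (the principal point, pixels), "R" (3x3) and "t" (3): a world point X has camera coordinates R X + t. Camera axes: x right, y down, z forward; pixel columns grow to the right and rows downward; lengths in m; the calibration is good to about 2 mm. A picture is of the moment at which its call begins. There is no depth.
- job_done(): hands the job in; it is judged then, once.
Trained networks look in the newest picture that a camera, given by its name, has taken for a name from the list of things; names that differ only in an ending like _2 or _b are one class to them, and where a whole thing is asked for, a point or a joint stands for the part that bears it (a point fixed in the world has none). Each returns a list of dicts, best first, with "p" (0 to 1); they miss things now and then, are a little off and sometimes report something else, mostly with a low value. They report only what shows in the picture. A call takes as long as a camera call. They do not tell look-alikes from the thing itself.
- optics.masks_of(name, camera): "region" (384x512 bool, what is visible of it) and "rect" ([left, top, width, height] in pixels, round what is visible of it).
The state is a dict: "clock": time; "qpos": joint angles; "qd": joint speeds; "joint_efforts": joint torques, N m; "position": TCP position; "tool_rot": TCP orientation; "force": force on the tool from outside, world axes, zero at the start; "moment": the same for the moment, N m; "grip_width": finger opening in m; "finger_force": force on a finger pad.
Only numpy, scipy, OpenCV 4.12 (cv2) and the standard library are available. Lean on these libraries where they do the work, as an engineer would, in place of code of your own. Each camera call takes 0.05 s, during which the arm holds its last target. There are 200 camera calls.

## Working session

There is one attempt and no reset: what is moved stays moved. The work goes in short steps, Python scripts to look and compute and a shell command to move; the robot and the scene stay as the last step left them, time stands still between calls to the robot, and variables do not carry over. Pictures are saved under pics/ and viewed, at most 10 in all, crops included, and the job is handed in when it is done.

```bash
mkdir -p pics; ls; cat > h.py <<'E'
import numpy as np, cv2
from workcell import monitor, optics, job_done
def grab(n,save=None):
    f=optics.grab_frame(n)
    if save: cv2.imwrite('pics/'+save,f['frame'])
    return f
def K(f):
    h=f['frame'].shape[0]; F=h/2/np.tan(np.radians(f['fovy'])/2); return F,f['cx'],f['cy']
def on_plane(f,u,v,z):
    F,cx,cy=K(f); R=np.array(f['R']); t=np.array(f['t'])
    d=R.T@np.array([(u-cx)/F,(v-cy)/F,1]); c=-R.T@t
    return c+d*(z-c[2])/d[2]
def proj(f,X):
    F,cx,cy=K(f); p=np.array(f['R'])@np.array(X)+f['t']; return np.array([F*p[0]/p[2]+cx,F*p[1]/p[2]+cy])
def axis(region):
    v,u=np.nonzero(region); P=np.c_[u,v].astype(float); m=P.mean(0); w,V=np.linalg.eigh(np.cov((P-m).T)); return m,V[:,1],2*np.sqrt(3*w)
E
python3 - <<'E'
from h import *
np.set_printoptions(precision=4,suppress=True)
s=monitor.observe(); print({k:np.round(v,3).tolist() for k,v in s.items()})
a=[]
for n in ['top','side']:
    f=grab(n,n+'0.png'); a.append(f['frame'])
    print(n,f['fovy'],f['cx'],f['cy'],np.array(f['R']).tolist(),f['t'], 'cam',-np.array(f['R']).T@f['t'])
    for nm in ['amber_center','stub_center','rocker','loader','tray','rack','blue_center','green_center','jacks','block']:
        for d in optics.masks_of(nm,n):
            m,ax,l=axis(d['region']); print(n,nm,round(d['p'],2),d['rect'],m,ax,l,d['region'].sum())
E
```

```text
pics
{'clock': 0.0, 'qpos': [-1.343, 0.522, -0.036, 1.6, 0.021, 1.021, -0.113], 'qd': [-0.0, 0.0, 0.001, -0.001, 0.001, 0.001, -0.001], 'joint_efforts': [0.001, -92.711, 1.98, -36.994, 0.018, 0.008, -0.0], 'position': [0.183, 0.597, 0.231], 'tool_rot': [-3.14, 0.0, 2.844], 'force': [0.786, -0.177, -0.061], 'moment': [0.036, -0.038, -0.053], 'finger_force': 0.0, 'grip_width': 0.085}
top 42.44682886378882 253.36332912593738 195.93891244079174 [[-0.011761299402768292, -0.9999302420315533, -0.0010876153170061166], [-0.9958864626267965, 0.01181145063557056, -0.08983675857114198], [0.0898433380559995, 2.6544355822516042e-05, -0.9959559096176662]] [-0.0338  0.5222  1.7648] cam [ 0.3611 -0.04    1.8045]
top amber_center 0.98 [304.7, 246.9, 41.0, 33.4] [324.5426 264.8467] [-0.8011 -0.5985] [ 8.1313 49.9577] 411
top amber_center 0.69 [338.2, 181.4, 13.0, 47.3] [343.4315 205.1458] [-0.1815  0.9834] [ 6.9915 48.7081] 336
top amber_center 0.53 [367.0, 200.2, 34.7, 22.3] [384.3769 210.9598] [-0.8495  0.5276] [ 5.6722 35.058 ] 199
top amber_center 0.44 [106.5, 180.8, 59.9, 34.7] [126.956  197.8107]
[... 2080 characters left out ...]
4.2] [180.5588 168.7353] [-0.7161 -0.698 ] [54.2929 83.0385] 3506
side tray 0.9 [189.4, 193.4, 88.7, 59.5] [233.4653 221.5299] [-0.9458  0.3246] [41.6854 69.8608] 2957
side rack 0.78 [257.1, 246.6, 88.4, 67.9] [303.8352 282.7042] [-0.809  -0.5878] [48.451  76.8774] 2008
side blue_center 0.84 [256.6, 235.7, 61.8, 22.3] [286.8173 245.8724] [-0.9406  0.3396] [10.4641 60.173 ] 635
side blue_center 0.2 [242.2, 156.4, 42.7, 27.2] [262.7828 170.4129] [-0.8733 -0.4872] [11.3117 49.537 ] 373
side green_center 0.65 [270.9, 247.1, 59.3, 32.5] [297.989  263.0331] [-0.94    0.3411] [11.2479 63.8227] 726
side jacks 0.76 [242.3, 155.5, 41.7, 30.4] [261.1835 169.2691] [-0.8788 -0.4771] [11.0486 48.1764] 327
```

```bash
python3 - <<'E'
import cv2
a=cv2.imread('pics/top0.png')[100:300,80:420]
cv2.imwrite('pics/c1.png',cv2.resize(a,(800,470),interpolation=cv2.INTER_CUBIC))
b=cv2.imread('pics/side0.png')[110:370,120:440]
cv2.imwrite('pics/c2.png',cv2.resize(b,(738,600),interpolation=cv2.INTER_CUBIC))
E
```

```text
(no output)
```

View pics/c1.png

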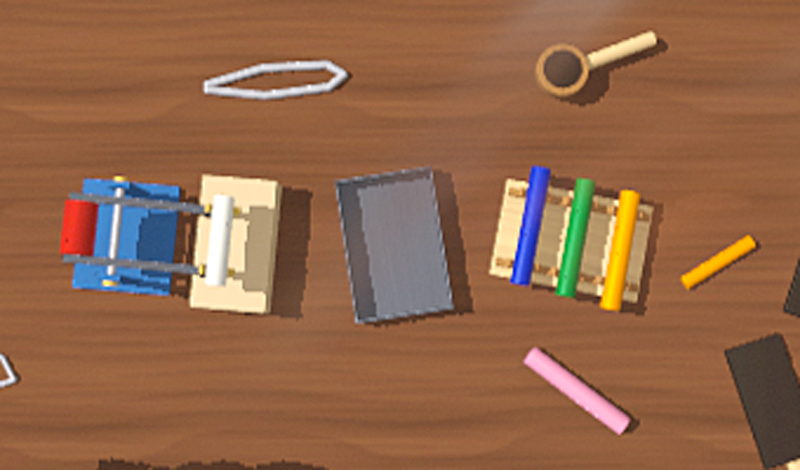

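View pics/c2.png

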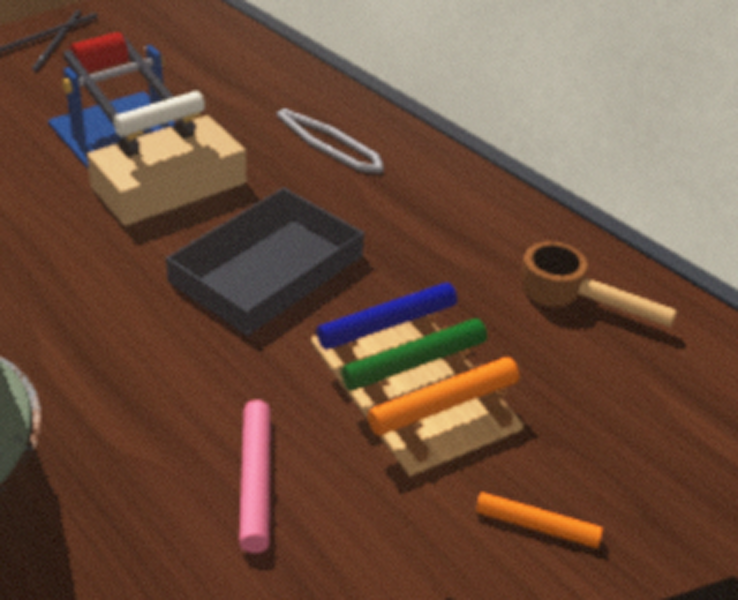

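The view shows three things like the amber bar: the pink rod at top px (324,265), the small loose amber rod at (384,211), and the amber bar in the rack at (343,205). I rule out the pink one. Of the two amber ones, the rack bar is larger, at about 49 px against 35 px, so it is the one meant; the enlarged crops confirm this. The stub is on the rocker at (173,201), and the tray is at (247,203).

```bash
cat > m.py <<'E'
from h import *
from scipy.optimize import least_squares
np.set_printoptions(precision=4,suppress=True)
def tri(obs,z=None):
    r=lambda X:np.concatenate([proj(f,X)-p for f,p in obs])
    s=least_squares(r,[.4,0,.05]); return s.x,np.abs(s.fun).max()
def yaw(f,m,a,z):
    p=on_plane(f,*(m-10*a),z);q=on_plane(f,*(m+10*a),z);d=q-p;return (np.arctan2(d[1],d[0])+np.pi/2)%np.pi-np.pi/2
def plan(f,m,a,L,z):
    p=on_plane(f,*m,z); return p,yaw(f,m,a,z)
E
python3 - <<'E'
from m import *
F={n:grab(n) for n in('top','side')}
def colmask(f,fn,box):
    H=cv2.cvtColor(f['frame'],cv2.COLOR_BGR2HSV).astype(int); m=fn(H[...,0],H[...,1],H[...,2]); o=np.zeros_like(m); x,y,w,h=box; o[y:y+h,x:x+w]=m[y:y+h,x:x+w]; return o
B={'amber':(lambda h,s,v:(h>8)&(h<28)&(s>190)&(v>150),{'top':(332,176,24,58),'side':(276,258,72,45)},.05),
'stub':(lambda h,s,v:(s<40)&(v>150),{'top':(164,176,18,50),'side':(164,144,44,26)},.118),
'blue':(lambda h,s,v:(h>110)&(h<130)&(s>170),{'top':(296,165,22,58),'side':(250,230,72,32)},.05),
'green':(lambda h,s,v:(h>45)&(h<85)&(s>130),{'top':(312,172,24,58),'side':(265,242,70,42)},.05)}
for k,(fn,bx,z) in B.items():
    ob=[]
    for n in F:
        m,a,l=axis(colmask(F[n],fn,bx[n])); ob.append((F[n],m)); p,y=plan(F[n],m,a,l,z+(.004)); print(k,n,m,l,'plane',p,'yaw',round(y,3))
    print(k,'tri',*tri(ob))
for n in F:
  d=optics.masks_of('tray',n)[0]['region'].astype(np.uint8)
  c=cv2.findContours(d,0,2)[0]; c=max(c,key=cv2.contourArea)
  print('tray',n,cv2.minAreaRect(c)); 
  if n=='top':
    r=cv2.boxPoints(cv2.minAreaRect(c)); P=np.array([on_plane(F[n],*q,.04) for q in r]); print(P, P.mean(0))
  else: 
    m,a,l=axis(d); print(on_plane(F[n],*m,.03))
E
```

```text
amber top [343.2055 206.1501] [ 8.4594 52.0523] plane [ 0.4788 -0.3582  0.054 ] yaw -0.203
amber side [313.0375 279.0179] [ 9.896  64.4804] plane [ 0.4809 -0.3545  0.054 ] yaw -0.213
amber tri [ 0.4781 -0.3571  0.058 ] 0.12490755296647649
stub top [172.7818 202.0818] [ 8.5724 38.4355] plane [0.4951 0.2354 0.122 ] yaw -0.102
stub side [188.4866 156.4492] [ 5.0561 37.2756] plane [0.4991 0.2456 0.122 ] yaw -0.135
stub tri [0.4937 0.2347 0.1293] 0.2755870010027479
blue top [304.4362 197.1317] [ 7.6334 53.6252] plane [ 0.5126 -0.2214  0.054 ] yaw -0.18
blue side [288.9384 244.4064] [ 8.2531 59.8351] plane [ 0.5217 -0.2203  0.054 ] yaw -0.233
blue tri [ 0.5153 -0.2233  0.0594] 0.8880385921864047
green top [323.9367 200.9842] [ 7.5867 50.4479] plane [ 0.498  -0.2903  0.054 ] yaw -0.205
green side [300.7963 261.6995] [ 9.9557 63.1045] plane [ 0.5001 -0.2899  0.054 ] yaw -0.218
green tri [ 0.4986 -0.2907  0.0554] 0.1820957269682708
tray top ((247.1621551513672, 203.47296142578125), (62.47161865234375, 42.908138275146484), 80.53767395019531)
[[ 0.593   0.0761  0.04  ]
 [ 0.6167 -0.0765  0.04  ]
 [ 0.3949 -0.11    0.04  ]
 [ 0.3717  0.0409  0.04  ]] [ 0.4941 -0.0174  0.04  ]
tray side ((234.16587829589844, 220.73541259765625), (47.95277404785156, 80.28048706054688), 54.83356475830078)
[ 0.4782 -0.0257  0.03  ]
```

```bash
cat > go.py <<'E'
import sys
from h import *
from scipy.spatial.transform import Rotation as Ro
# usage: go.py x y z yaw(tool x axis, mod pi) -> needed tool-frame shift (cm) and wz
x,y,z,w=map(float,sys.argv[1:5]); s=monitor.observe()
R=Ro.from_euler('xyz',s['tool_rot']); T=Ro.from_euler('xyz',[np.pi,0,w])
c=[R.inv()*T, R.inv()*Ro.from_euler('xyz',[np.pi,0,w+np.pi])]
c=min(c,key=lambda r:r.magnitude())
print('t',round(s['clock'],2),'pos',np.round(s['position'],4),'F',np.round(s['force'],1),'grip',round(s['grip_width'],4),round(float(s['finger_force']),1),'q7',round(s['qpos'][6],2))
print('d cm',np.round(R.inv().apply(np.array([x,y,z])-s['position'])*100,2),'w',np.round(c.as_rotvec(),3))
E
python3 go.py .494 .235 .23 -.105
python3 -m handwheel '[{"dx":-4.5,"dy":-2.8},{"dx":-4.5,"dy":-2.8},{"dx":-4.5,"dy":-2.8},{"dx":-4.5,"dy":-2.8},{"dx":-4.5,"dy":-2.8},{"dx":-4.5,"dy":-2.8},{"dx":-4.5,"dy":-2.8},{"dx":-4.5,"dy":-2.8}]' 50
python3 go.py .494 .235 .23 -.105
```

```text
t 1.3 pos [0.1834 0.5975 0.2313] F [-0.1  0.2 -0. ] grip 0.0853 0.0 q7 -0.11
d cm [-40.33 -25.54   0.13] w [ 0.     0.    -0.193]
t 1.3 pos [0.1834 0.5975 0.2313] F [-0.1  0.2 -0. ] grip 0.0853 0.0 q7 -0.11
d cm [-40.33 -25.54   0.13] w [ 0.     0.    -0.193]schema error: expected keys dx, dy, dz, wx, wy, wz, claw
```

```bash

python3 -m handwheel '[{"dx":-4.5,"dy":-2.8,"dz":0,"wx":0,"wy":0,"wz":-0.024,"claw":100},{"dx":-4.5,"dy":-2.8,"dz":0,"wx":0,"wy":0,"wz":-0.024,"claw":100},{"dx":-4.5,"dy":-2.8,"dz":0,"wx":0,"wy":0,"wz":-0.024,"claw":100},{"dx":-4.5,"dy":-2.8,"dz":0,"wx":0,"wy":0,"wz":-0.024,"claw":100},{"dx":-4.5,"dy":-2.8,"dz":0,"wx":0,"wy":0,"wz":-0.024,"claw":100},{"dx":-4.5,"dy":-2.8,"dz":0,"wx":0,"wy":0,"wz":-0.024,"claw":100},{"dx":-4.5,"dy":-2.8,"dz":0,"wx":0,"wy":0,"wz":-0.024,"claw":100},{"dx":-4.5,"dy":-2.8,"dz":0,"wx":0,"wy":0,"wz":-0.024,"claw":100}]' 50
python3 go.py .494 .235 .23 -.105
```

```text
clock: 2.3
position: [0.4884, 0.3014, 0.2315]
tool_rot: [3.141, 0.0, 3.037]
force: [-0.3, -0.3, -0.7]
grip_width: 0.0851
finger_force: 0.0
t 2.3 pos [0.4884 0.3014 0.2315] F [-0.3 -0.3 -0.7] grip 0.0851 0.0 q7 0.81
d cm [-1.25 -6.55  0.15] w [0. 0. 0.]
```

```bash

python3 -m handwheel '[{"dx":-0.6,"dy":-3.2,"dz":0,"wx":0,"wy":0,"wz":0,"claw":100},{"dx":-0.6,"dy":-3.2,"dz":0,"wx":0,"wy":0,"wz":0,"claw":100},{"dx":0,"dy":0,"dz":0,"wx":0,"wy":0,"wz":0,"claw":100},{"dx":0,"dy":0,"dz":0,"wx":0,"wy":0,"wz":0,"claw":100}]' 50
python3 - <<'E'
from m import *
f=grab('wrist','w1.png')
for nm in ['stub_center','rocker']:
  for d in optics.masks_of(nm,'wrist'):
    m,a,l=axis(d['region']); print(nm,d['p'],d['rect'],m,a,l,on_plane(f,*m,.122),yaw(f,m,a,.122))
print(proj(f,[.494,.235,.118]))
E
python3 go.py .494 .235 .23 -.105
```

```text
clock: 2.8
position: [0.4923, 0.2383, 0.2314]
tool_rot: [3.141, 0.0, 3.036]
force: [-0.4, 1.0, -0.1]
grip_width: 0.0853
finger_force: 0.0
stub_center 0.66 [233.4, 108.4, 37.2, 152.5] [254.7757 181.296 ] [0.0096 1.    ] [ 34.2642 150.6725] [0.488  0.2379 0.122 ] -0.09755948138200177
rocker 0.95 [229.6, 109.2, 281.6, 140.9] [420.7184 181.2703] [-0.9992 -0.0394] [144.2194 252.9166] [0.5027 0.3765 0.122 ] 1.424205534987225
[252.1563 186.8246]
t 2.95 pos [0.4921 0.2387 0.2312] F [-0.4 -0.4 -0.3] grip 0.0852 0.0 q7 0.91
d cm [-0.22 -0.34  0.12] w [ 0. -0.  0.]
```

View pics/w1.png

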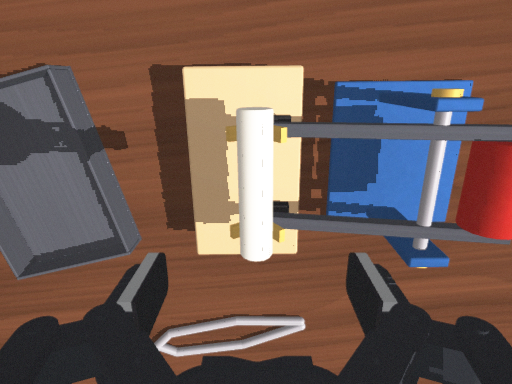

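The wrist view shows the stub centred at about (255,184) with notches at v≈132 and 232, so the gap between the arms is right below the gripper.

```bash

python3 -m handwheel '[{"dx":0.2,"dy":-0.1,"dz":2.6,"wx":0,"wy":0,"wz":0,"claw":100},{"dx":0,"dy":0,"dz":2.6,"wx":0,"wy":0,"wz":0,"claw":100},{"dx":0,"dy":0,"dz":2.6,"wx":0,"wy":0,"wz":0,"claw":100},{"dx":0,"dy":0,"dz":2.6,"wx":0,"wy":0,"wz":0,"claw":100},{"dx":0,"dy":0,"dz":2.6,"wx":0,"wy":0,"wz":0,"claw":100},{"dx":0,"dy":0,"dz":0,"wx":0,"wy":0,"wz":0,"claw":100},{"dx":0,"dy":0,"dz":0,"wx":0,"wy":0,"wz":0,"claw":30},{"dx":0,"dy":0,"dz":0,"wx":0,"wy":0,"wz":0,"claw":20}]' 50
python3 -m handwheel '[{"dx":0,"dy":0,"dz":0,"wx":0,"wy":0,"wz":0,"claw":15},{"dx":0,"dy":0,"dz":0,"wx":0,"wy":0,"wz":0,"claw":15},{"dx":0,"dy":0,"dz":0,"wx":0,"wy":0,"wz":0,"claw":15},{"dx":0,"dy":0,"dz":0,"wx":0,"wy":0,"wz":0,"claw":15}]' 50
python3 go.py .49 .238 .23 -.1
```

```text
clock: 3.95
position: [0.4908, 0.2373, 0.1024]
tool_rot: [3.141, 0.001, 3.036]
force: [0.6, 0.3, -0.2]
grip_width: 0.0512
finger_force: 0.0
clock: 4.45
position: [0.4906, 0.2372, 0.1021]
tool_rot: [3.141, 0.001, 3.036]
force: [-1.5, 0.3, 8.5]
grip_width: 0.0287
finger_force: 48.6
t 4.45 pos [0.4906 0.2372 0.1021] F [-1.5  0.3  8.5] grip 0.0287 48.6 q7 0.91
d cm [  0.06   0.08 -12.79] w [ 0.001  0.001 -0.006]
```

```bash

python3 -m handwheel '[{"dx":0,"dy":0,"dz":-1,"wx":0,"wy":0,"wz":0,"claw":10},{"dx":0,"dy":0,"dz":-1.5,"wx":0,"wy":0,"wz":0,"claw":10},{"dx":0,"dy":0,"dz":-2,"wx":0,"wy":0,"wz":0,"claw":10},{"dx":0,"dy":0,"dz":-2.5,"wx":0,"wy":0,"wz":0,"claw":10},{"dx":0,"dy":0,"dz":-2.5,"wx":0,"wy":0,"wz":0,"claw":10},{"dx":0,"dy":0,"dz":-2.5,"wx":0,"wy":0,"wz":0,"claw":10},{"dx":0,"dy":0,"dz":-2,"wx":0,"wy":0,"wz":0,"claw":10},{"dx":0,"dy":0,"dz":0,"wx":0,"wy":0,"wz":0,"claw":10}]' 50
python3 go.py .494 -.018 .23 .155
```

```text
clock: 5.45
position: [0.4908, 0.2372, 0.2432]
tool_rot: [3.14, 0.002, 3.036]
force: [-0.3, -0.4, -2.3]
grip_width: 0.0288
finger_force: 49.5
t 5.45 pos [0.4908 0.2372 0.2432] F [-0.3 -0.4 -2.3] grip 0.0288 49.5 q7 0.91
d cm [ -3.01 -25.34   1.28] w [ 0.002  0.003 -0.261]
```

```bash

python3 -m handwheel '[{"dx":-0.4,"dy":-3.5,"dz":0,"wx":0,"wy":0,"wz":0,"claw":10},{"dx":-0.5,"dy":-4.2,"dz":0,"wx":0,"wy":0,"wz":0,"claw":10},{"dx":-0.5,"dy":-4.2,"dz":0,"wx":0,"wy":0,"wz":0,"claw":10},{"dx":-0.5,"dy":-4.2,"dz":0,"wx":0,"wy":0,"wz":0,"claw":10},{"dx":-0.5,"dy":-4.2,"dz":0,"wx":0,"wy":0,"wz":-0.05,"claw":10},{"dx":-0.3,"dy":-3.2,"dz":0,"wx":0,"wy":0,"wz":-0.1,"claw":10},{"dx":0,"dy":-1.5,"dz":0,"wx":0,"wy":0,"wz":-0.11,"claw":10},{"dx":0,"dy":0,"dz":0,"wx":0,"wy":0,"wz":0,"claw":10}]' 50
python3 go.py .494 -.018 .23 .155
```

```text
clock: 6.45
position: [0.4942, -0.0156, 0.2408]
tool_rot: [-3.142, -0.001, -2.99]
force: [-0.1, 0.5, -2.1]
grip_width: 0.0285
finger_force: 49.6
t 6.45 pos [ 0.4942 -0.0156  0.2408] F [-0.1  0.5 -2.1] grip 0.0285 49.6 q7 1.66
d cm [ 0.05 -0.23  1.08] w [-0.    -0.001 -0.003]
```

```bash

python3 -m handwheel '[{"dx":0,"dy":-0.2,"dz":3,"wx":0,"wy":0,"wz":0,"claw":10},{"dx":0,"dy":0,"dz":4.5,"wx":0,"wy":0,"wz":0,"claw":10},{"dx":0,"dy":0,"dz":4.5,"wx":0,"wy":0,"wz":0,"claw":10},{"dx":0,"dy":0,"dz":4.5,"wx":0,"wy":0,"wz":0,"claw":10},{"dx":0,"dy":0,"dz":3.5,"wx":0,"wy":0,"wz":0,"claw":10},{"dx":0,"dy":0,"dz":2,"wx":0,"wy":0,"wz":0,"claw":10},{"dx":0,"dy":0,"dz":1.1,"wx":0,"wy":0,"wz":0,"claw":10},{"dx":0,"dy":0,"dz":0,"wx":0,"wy":0,"wz":0,"claw":10}]' 50
python3 -m handwheel '[{"dx":0,"dy":0,"dz":0,"wx":0,"wy":0,"wz":0,"claw":36},{"dx":0,"dy":0,"dz":0,"wx":0,"wy":0,"wz":0,"claw":42},{"dx":0,"dy":0,"dz":0,"wx":0,"wy":0,"wz":0,"claw":60},{"dx":0,"dy":0,"dz":-0.5,"wx":0,"wy":0,"wz":0,"claw":70},{"dx":0,"dy":0,"dz":-2,"wx":0,"wy":0,"wz":0,"claw":70},{"dx":0,"dy":0,"dz":-3,"wx":0,"wy":0,"wz":0,"claw":70},{"dx":0,"dy":0,"dz":-4,"wx":0,"wy":0,"wz":0,"claw":70},{"dx":0,"dy":0,"dz":-4,"wx":0,"wy":0,"wz":0,"claw":70}]' 50
python3 go.py .479 -.357 .15 -.205
```

```text
clock: 7.45
position: [0.4946, -0.016, 0.01]
tool_rot: [3.141, -0.001, -2.988]
force: [-0.1, 0.8, -1.9]
grip_width: 0.0283
finger_force: 49.7
clock: 8.45
position: [0.4947, -0.0166, 0.1469]
tool_rot: [3.142, 0.0, -2.988]
force: [0.5, 1.1, 0.4]
grip_width: 0.06
finger_force: 0.0
t 8.45 pos [ 0.4947 -0.0166  0.1469] F [0.5 1.1 0.4] grip 0.06 0.0 q7 1.67
d cm [  6.77 -33.4   -0.31] w [0.    0.    0.359]
```

```bash

python3 -m handwheel '[{"dx":0,"dy":-2.5,"dz":-2,"wx":0,"wy":0,"wz":0,"claw":65},{"dx":0.8,"dy":-4.3,"dz":-2,"wx":0,"wy":0,"wz":0,"claw":65},{"dx":1,"dy":-4.5,"dz":-1,"wx":0,"wy":0,"wz":0,"claw":65},{"dx":1,"dy":-4.5,"dz":0,"wx":0,"wy":0,"wz":0,"claw":65},{"dx":1,"dy":-4.5,"dz":0,"wx":0,"wy":0,"wz":0,"claw":65},{"dx":1,"dy":-4.5,"dz":0,"wx":0,"wy":0,"wz":0.05,"claw":65},{"dx":1,"dy":-4.5,"dz":0,"wx":0,"wy":0,"wz":0.1,"claw":65},{"dx":0.5,"dy":-3,"dz":0,"wx":0,"wy":0,"wz":0.1,"claw":65}]' 50
python3 -m handwheel '[{"dx":0,"dy":0,"dz":0,"wx":0,"wy":0,"wz":0.1,"claw":65},{"dx":0,"dy":0,"dz":0,"wx":0,"wy":0,"wz":0,"claw":65}]' 50
python3 go.py .479 -.357 .19 -.205
python3 - <<'E'
from m import *
for c in ['wrist','top']:
  f=grab(c,c+'2.png')
  for nm in ['amber_center','green_center','stub_center','rocker']:
    for d in optics.masks_of(nm,c):
      m,a,l=axis(d['region']); print(c,nm,round(d['p'],2),d['rect'],m,l,on_plane(f,*m,.054),yaw(f,m,a,.054))
a=cv2.imread('pics/wrist2.png');b=cv2.imread('pics/top2.png')[150:246,90:282]
cv2.imwrite('pics/c3.png',np.hstack([cv2.resize(a,(400,300)),cv2.resize(b,(400,200))[:].__class__ is None or np.vstack([cv2.resize(b,(400,200),interpolation=cv2.INTER_CUBIC),np.zeros((100,400,3),np.uint8)])]))
E
```

```text
clock: 9.45
position: [0.4747, -0.3468, 0.1956]
tool_rot: [-3.141, 0.0, 3.04]
force: [0.3, 2.2, 1.3]
grip_width: 0.0553
finger_force: 0.0
clock: 9.7
position: [0.4755, -0.3444, 0.1953]
tool_rot: [3.141, -0.0, 2.945]
force: [-0.2, 1.2, 0.6]
grip_width: 0.0556
finger_force: 0.0
t 9.7 pos [ 0.4755 -0.3444  0.1953] F [-0.2  1.2  0.6] grip 0.0556 0.0 q7 2.01
d cm [-0.59 -1.17  0.53] w [ 0.    -0.     0.009]
wrist amber_center 0.76 [57.0, 133.4, 86.5, 88.1] [101.1731 177.6661] [ 19.8433 110.1303] [ 0.4492 -0.4873  0.054 ] -1.0330346837467386
wrist amber_center 0.62 [229.8, 74.6, 31.1, 194.9] [243.2052 168.3801] [ 30.5022 186.385 ] [ 0.4664 -0.3546  0.054 ] -0.2013155617204192
wrist green_center 0.57 [297.2, 82.1, 43.2, 189.5] [317.628  167.4102] [ 31.7856 174.4111] [ 0.479  -0.2864  0.054 ] -0.22218500761577298
wrist stub_center 0.19 [364.2, 356.3, 25.6, 27.0] [377.0425 371.1931] [19.3526 27.1783] [ 0.7413 -0.2503  0.054 ] 0.17964208268708637
top green_center 0.57 [313.4, 178.9, 21.1, 47.3] [323.9882 201.6114] [ 8.512  48.8246] [ 0.4958 -0.2905  0.054 ] -0.1907109690006763
top stub_center 0.79 [240.4, 183.8, 15.7, 37.4] [247.3927 201.1692] [ 9.5282 33.7708] [ 0.5006 -0.0185  0.054 ] 0.19297719180602968
top rocker 0.9 [107.6, 178.7, 69.7, 36.8] [131.8289 197.9926] [37.8007 66.649 ] [0.5168 0.3921 0.054 ] 1.499438429212542
```

View pics/c3.png

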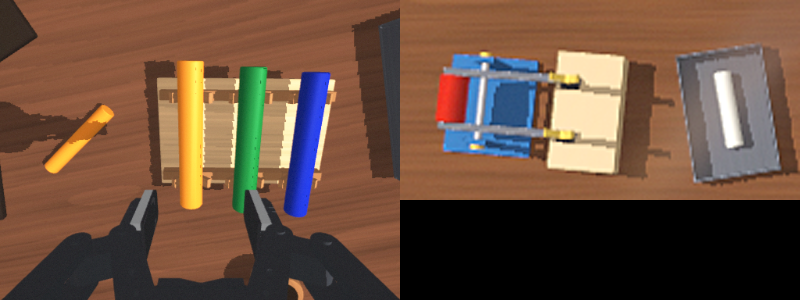

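The view shows the stub lying in the tray and the rocker raised with its notches empty. The amber bar is in the left rack slot at about wrist (243,170).

```bash
python3 - <<'E'
from m import *
f=grab('wrist')
H=cv2.cvtColor(f['frame'],cv2.COLOR_BGR2HSV).astype(int)
m=((H[...,0]>10)&(H[...,0]<28)&(H[...,1]>190)&(H[...,2]>130)); m[:,:215]=0;m[:,280:]=0;m[:60]=0;m[290:]=0
n,L,st,c=cv2.connectedComponentsWithStats(m.astype(np.uint8)); i=1+st[1:,4].argmax(); v,u=np.nonzero(L==i)
print(st[i])
t=u[v<v.min()+10].mean(),v.min(); b=u[v>v.max()-12].mean(),v.max()
A,B=on_plane(f,*t,.052),on_plane(f,*b,.052); print(A,B,np.linalg.norm(A-B),(A+B)/2,yaw(f,np.array(t),(np.array(b)-t)/np.linalg.norm(np.array(b)-t),.052))
mm,a,l=axis(L==i); print(on_plane(f,*mm,.058), [proj(f,[.479,-.357,.05])])
E
```

```text
[ 227   77   23  191 2817]
[ 0.3866 -0.3449  0.052 ] [ 0.5705 -0.3821  0.052 ] 0.18759592062823424 [ 0.4786 -0.3635  0.052 ] -0.19930666079821457
[ 0.4639 -0.3609  0.058 ] [array([244.0415, 180.1731])]
```

```bash

python3 -m handwheel '[{"dx":-0.4,"dy":-1.2,"dz":0,"wx":0,"wy":0,"wz":0.01,"claw":68},{"dx":-0.1,"dy":0,"dz":3,"wx":0,"wy":0,"wz":0,"claw":68},{"dx":0,"dy":0,"dz":4,"wx":0,"wy":0,"wz":0,"claw":68},{"dx":0,"dy":0,"dz":3.5,"wx":0,"wy":0,"wz":0,"claw":68},{"dx":0,"dy":0,"dz":3,"wx":0,"wy":0,"wz":0,"claw":68},{"dx":0,"dy":0,"dz":2.7,"wx":0,"wy":0,"wz":0,"claw":68},{"dx":0,"dy":0,"dz":0,"wx":0,"wy":0,"wz":0,"claw":68},{"dx":0,"dy":0,"dz":0,"wx":0,"wy":0,"wz":0,"claw":68}]' 50
python3 go.py .479 -.357 .033 -.205
```

```text
clock: 11.25
position: [0.4783, -0.3583, 0.0342]
tool_rot: [-3.141, 0.001, 2.935]
force: [0.2, 0.2, -0.2]
grip_width: 0.0583
finger_force: 0.0
t 11.25 pos [ 0.4783 -0.3583  0.0342] F [ 0.2  0.2 -0.2] grip 0.0583 0.0 q7 2.06
d cm [-0.04  0.15  0.12] w [-0.001  0.001 -0.001]
```

```bash

python3 -m handwheel '[{"dx":0,"dy":0.1,"dz":0.1,"wx":0,"wy":0,"wz":0,"claw":25},{"dx":0,"dy":0,"dz":0,"wx":0,"wy":0,"wz":0,"claw":15},{"dx":0,"dy":0,"dz":0,"wx":0,"wy":0,"wz":0,"claw":15},{"dx":0,"dy":0,"dz":0,"wx":0,"wy":0,"wz":0,"claw":10},{"dx":0,"dy":0,"dz":0,"wx":0,"wy":0,"wz":0,"claw":10},{"dx":0,"dy":0,"dz":0,"wx":0,"wy":0,"wz":0,"claw":10}]' 60
python3 -m handwheel '[{"dx":0,"dy":0,"dz":-1,"wx":0,"wy":0,"wz":0,"claw":10},{"dx":0,"dy":0,"dz":-3,"wx":0,"wy":0,"wz":0,"claw":10},{"dx":0,"dy":0,"dz":-4,"wx":0,"wy":0,"wz":0,"claw":10},{"dx":0,"dy":0,"dz":-4,"wx":0,"wy":0,"wz":0,"claw":10},{"dx":0,"dy":0,"dz":-4,"wx":0,"wy":0,"wz":0,"claw":10},{"dx":0,"dy":0,"dz":-4,"wx":0,"wy":0,"wz":0,"claw":10},{"dx":0,"dy":0,"dz":-3,"wx":0,"wy":0,"wz":0,"claw":10},{"dx":0,"dy":0,"dz":0,"wx":0,"wy":0,"wz":0,"claw":10}]' 60
python3 go.py .49 .19 .25 -.1
```

```text
clock: 12.0
position: [0.4785, -0.3575, 0.0334]
tool_rot: [-3.14, 0.002, 2.935]
force: [-1.5, -3.4, 5.5]
grip_width: 0.0284
finger_force: 58.7
clock: 13.0
position: [0.4787, -0.3568, 0.2648]
tool_rot: [-3.141, 0.004, 2.936]
force: [0.4, 0.4, -4.7]
grip_width: 0.028
finger_force: 59.9
t 13.0 pos [ 0.4787 -0.3568  0.2648] F [ 0.4  0.4 -4.7] grip 0.028 59.9 q7 2.01
d cm [10.07 53.76  1.39] w [-0.001  0.004 -0.106]
```

```bash

python3 -m handwheel '[{"dx":0.5,"dy":3,"dz":0,"wx":0,"wy":0,"wz":0,"claw":10},{"dx":1,"dy":5,"dz":0,"wx":0,"wy":0,"wz":0,"claw":10},{"dx":1,"dy":5.5,"dz":0,"wx":0,"wy":0,"wz":0,"claw":10},{"dx":1,"dy":5.5,"dz":0,"wx":0,"wy":0,"wz":0,"claw":10},{"dx":1,"dy":5.5,"dz":0,"wx":0,"wy":0,"wz":0,"claw":10},{"dx":1,"dy":5.5,"dz":0,"wx":0,"wy":0,"wz":0,"claw":10},{"dx":1,"dy":5,"dz":0,"wx":0,"wy":0,"wz":-0.05,"claw":10},{"dx":0.5,"dy":4,"dz":0,"wx":0,"wy":0,"wz":-0.05,"claw":10}]' 60
python3 -m handwheel '[{"dx":0.3,"dy":2,"dz":0,"wx":0,"wy":0,"wz":0,"claw":10},{"dx":0,"dy":0,"dz":0,"wx":0,"wy":0,"wz":0,"claw":10},{"dx":0,"dy":0,"dz":0,"wx":0,"wy":0,"wz":0,"claw":10}]' 60
python3 go.py .491 .2495 .25 -.1
python3 - <<'E'
from m import *
for c in ['wrist','top']:
  f=grab(c,c+'3.png'); im=f['frame']
  if c=='top':
    H=cv2.cvtColor(im,cv2.COLOR_BGR2HSV).astype(int)
    k=((H[...,0]>18)&(H[...,0]<35)&(H[...,1]>120)&(H[...,2]>110)); k[:,:155]=0;k[:,180:]=0;k[:175]=0;k[230:]=0
    n,L,st,ce=cv2.connectedComponentsWithStats(k.astype(np.uint8))
    for i in range(1,n): print(st[i],ce[i],on_plane(f,*ce[i],.165))
  else: cv2.imwrite('pics/c4.png',im)
E
```

```text
clock: 14.0
position: [0.4864, 0.0418, 0.2615]
tool_rot: [-3.141, -0.001, 3.039]
force: [-0.2, -0.1, -4.1]
grip_width: 0.028
finger_force: 60.0
clock: 14.38
position: [0.486, 0.0592, 0.2618]
tool_rot: [-3.141, -0.001, 3.035]
force: [-0.3, -1.3, -4.5]
grip_width: 0.0281
finger_force: 60.0
t 14.38 pos [0.486  0.0592 0.2618] F [-0.3 -1.3 -4.5] grip 0.0281 60.0 q7 1.24
d cm [ 1.52 18.98  1.17] w [-0.001 -0.001 -0.006]
[162 184  14   7  52] [168.6923 187.1923] [0.5416 0.2421 0.165 ]
[159 211  15   6  57] [165.7193 214.1053] [0.4519 0.2517 0.165 ]
```

View pics/c4.png

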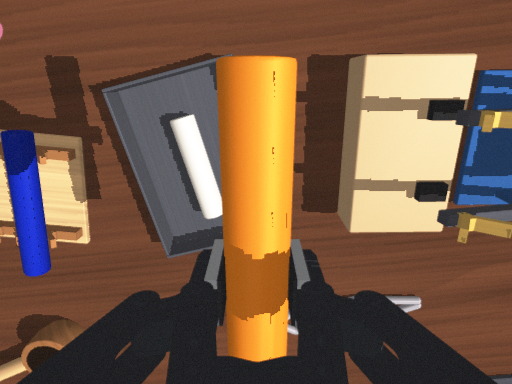

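The wrist view shows the amber bar held at u≈258 (v 58 to 360). The empty, raised notches are at about (490,120) and (480,225), and the stub is in the tray at (198,168).

```bash
python3 - <<'E'
from m import *
from scipy.spatial.transform import Rotation as Ro
s=monitor.observe(); R=Ro.from_euler('xyz',s['tool_rot']).as_matrix(); p=np.array(s['position'])
F={c:grab(c) for c in('wrist','top','side')}
for o in(-.01,0,.01):
  print(o,[ [proj(F['wrist'],p-R[:,2]*(.017)+R[:,0]*(o+e)+R[:,2]*zz) for zz in(-.015,0,.015)] for e in(-.09,.09)])
f=F['wrist'];H=cv2.cvtColor(f['frame'],cv2.COLOR_BGR2HSV).astype(int)
k=(H[...,0]>8)&(H[...,0]<28)&(H[...,1]>190)&(H[...,2]>80);k[:,:210]=0;k[:,310:]=0
v=np.nonzero(k.sum(1)>20)[0];print(v.min(),v.max(),[np.nonzero(k[r])[0].mean() for r in(70,120,170,220)])
for r in ((-.06,0,.0),(-.03,0,0)): print('axis exp',proj(f,p-R[:,2]*(.017)+R[:,0]*r[0]))
for n in('top','side'):
  for d in optics.masks_of('rocker',n)[:1]: print(n,d['p'],d['rect'])
  print(n,'seat proj',proj(F[n],[.495,.2485,.171]))
b=F['side']['frame'][90:220,130:290];cv2.imwrite('pics/c5.png',cv2.resize(b,(738,600),interpolation=cv2.INTER_CUBIC))
E
```

```text
-0.01 [[array([255.8725, 452.7217]), array([255.8804, 423.3394]), array([255.8872, 398.2582])], [array([255.8236,  93.3026]), array([255.8411,  91.82  ]), array([255.8549,  90.6487])]]
0 [[array([255.8707, 439.579 ]), array([255.8789, 410.7105]), array([255.8859, 386.1403])], [array([255.8193,  61.3806]), array([255.8378,  63.7052]), array([255.8523,  65.5296])]]
0.01 [[array([255.8689, 425.8969]), array([255.8774, 397.6059]), array([255.8846, 373.6004])], [array([255.8147,  27.3815]), array([255.8343,  33.9878]), array([255.8495,  39.1366])]]
55 359 [np.float64(249.86206896551724), np.float64(250.2), np.float64(251.52830188679246), np.float64(253.8181818181818)]
axis exp [255.8741 369.8574]
axis exp [255.8686 323.9069]
top seat proj [166.4051 201.006 ]
side 0.68 [149.4, 127.8, 52.7, 31.2]
side seat proj [185.9623 143.3799]
```

View pics/c5.png

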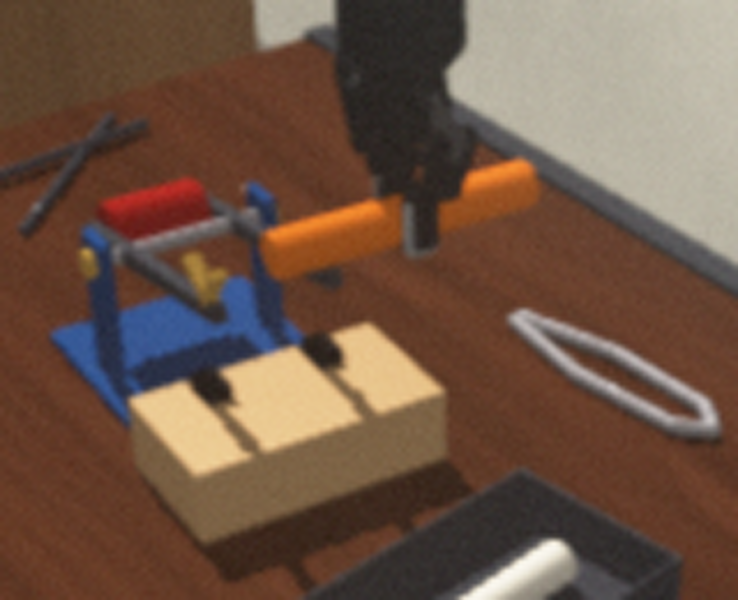

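```bash
python3 go.py .4965 .248 .2 -.105
python3 -m handwheel '[{"dx":0,"dy":2.5,"dz":0,"wx":0,"wy":0,"wz":0,"claw":10},{"dx":0.2,"dy":3.5,"dz":0,"wx":0,"wy":0,"wz":0,"claw":10},{"dx":0.2,"dy":3.5,"dz":0.5,"wx":0,"wy":0,"wz":0,"claw":10},{"dx":0.2,"dy":3.5,"dz":1,"wx":0,"wy":0,"wz":0,"claw":10},{"dx":0.2,"dy":3,"dz":1.5,"wx":0,"wy":0,"wz":0,"claw":10},{"dx":0,"dy":2,"dz":1.5,"wx":0,"wy":0,"wz":0,"claw":10},{"dx":0,"dy":0.7,"dz":1,"wx":0,"wy":0,"wz":0,"claw":10},{"dx":0,"dy":0,"dz":0,"wx":0,"wy":0,"wz":0,"claw":10}]' 60
python3 go.py .4965 .248 .165 -.105
```

```text
t 14.72 pos [0.4865 0.0595 0.2623] F [ 0.  -0.3 -3.6] grip 0.0282 60.0 q7 1.24
d cm [ 1.01 18.85  6.23] w [-0.     0.    -0.001]
clock: 15.72
position: [0.4981, 0.2459, 0.2066]
tool_rot: [-3.14, -0.001, 3.035]
force: [0.6, -0.9, -3.7]
grip_width: 0.0279
finger_force: 60.0
t 15.72 pos [0.4981 0.2459 0.2066] F [ 0.6 -0.9 -3.7] grip 0.0279 60.0 q7 0.89
d cm [0.18 0.2  4.16] w [-0.001 -0.001 -0.001]
```

```bash

python3 -m handwheel '[{"dx":0.1,"dy":0.2,"dz":1.5,"wx":0,"wy":0,"wz":0,"claw":10},{"dx":0,"dy":0,"dz":1.5,"wx":0,"wy":0,"wz":0,"claw":10},{"dx":0,"dy":0,"dz":1,"wx":0,"wy":0,"wz":0,"claw":10},{"dx":0,"dy":0,"dz":0.5,"wx":0,"wy":0,"wz":0,"claw":10},{"dx":0,"dy":0,"dz":0,"wx":0,"wy":0,"wz":0,"claw":10}]' 60
python3 go.py .4965 .248 .154 -.105
python3 - <<'E'
from m import *
a=grab('side')['frame'][105:190,140:250];b=grab('top')['frame'][165:235,95:205]
cv2.imwrite('pics/c6.png',np.vstack([cv2.resize(x,(550,s),interpolation=cv2.INTER_CUBIC) for x,s in((a,300),(b,300))]))
E
```

```text
clock: 16.35
position: [0.4974, 0.2486, 0.162]
tool_rot: [-3.141, -0.0, 3.036]
force: [0.2, -0.1, -3.7]
grip_width: 0.0283
finger_force: 60.0
t 16.35 pos [0.4974 0.2486 0.162 ] F [ 0.2 -0.1 -3.7] grip 0.0283 60.0 q7 0.88
d cm [ 0.09 -0.07  0.8 ] w [-0.    -0.    -0.001]
```

View pics/c6.png

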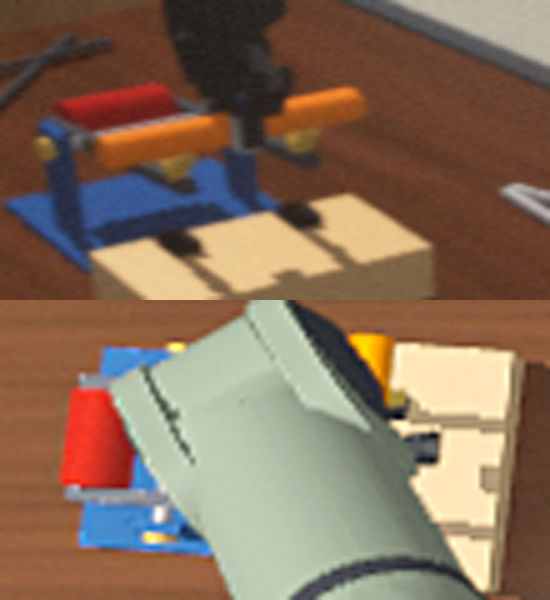

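The view shows the amber bar just above both raised notches, centred between the arms. I'll follow the arc down.

```bash

python3 -m handwheel '[{"dx":0,"dy":-0.05,"dz":0.8,"wx":0,"wy":0,"wz":0,"claw":10},{"dx":0,"dy":-0.35,"dz":0.8,"wx":0,"wy":0,"wz":0,"claw":10},{"dx":0,"dy":-0.3,"dz":0.8,"wx":0,"wy":0,"wz":0,"claw":10},{"dx":0,"dy":-0.2,"dz":0.8,"wx":0,"wy":0,"wz":0,"claw":10},{"dx":0,"dy":-0.15,"dz":0.8,"wx":0,"wy":0,"wz":0,"claw":10},{"dx":0,"dy":-0.1,"dz":0.8,"wx":0,"wy":0,"wz":0,"claw":10},{"dx":0,"dy":-0.05,"dz":0.6,"wx":0,"wy":0,"wz":0,"claw":10},{"dx":0,"dy":0,"dz":0,"wx":0,"wy":0,"wz":0,"claw":10}]' 60
python3 go.py .4965 .2365 .101 -.105
```

```text
clock: 17.45
position: [0.496, 0.2365, 0.1078]
tool_rot: [-3.141, -0.001, 3.036]
force: [0.5, 2.0, -3.6]
grip_width: 0.0283
finger_force: 60.2
t 17.45 pos [0.496  0.2365 0.1078] F [ 0.5  2.  -3.6] grip 0.0283 60.2 q7 0.9
d cm [-0.06  0.01  0.68] w [-0.001 -0.001 -0.001]
```

```bash

python3 -m handwheel '[{"dx":0,"dy":0,"dz":0.3,"wx":0,"wy":0,"wz":0,"claw":10},{"dx":0,"dy":0,"dz":0.2,"wx":0,"wy":0,"wz":0,"claw":10},{"dx":0,"dy":0,"dz":0,"wx":0,"wy":0,"wz":0,"claw":10},{"dx":0,"dy":0,"dz":0,"wx":0,"wy":0,"wz":0,"claw":10}]' 60
python3 go.py .4965 .2365 .101 -.105
python3 - <<'E'
from m import *
f=grab('side');a=f['frame'][105:205,140:250];g=grab('wrist')['frame'][60:300,100:420]
cv2.imwrite('pics/c7.png',np.hstack([cv2.resize(x,(400,s),interpolation=cv2.INTER_CUBIC) for x,s in((a,364),(cv2.resize(g,(400,364)),364))]))
E
```

```text
clock: 17.95
position: [0.4962, 0.2366, 0.1033]
tool_rot: [-3.141, -0.0, 3.036]
force: [-0.3, -0.7, -2.5]
grip_width: 0.028
finger_force: 60.2
t 17.95 pos [0.4962 0.2366 0.1033] F [-0.3 -0.7 -2.5] grip 0.028 60.2 q7 0.9
d cm [-0.03 -0.    0.23] w [-0.    -0.    -0.001]
```

View pics/c7.png

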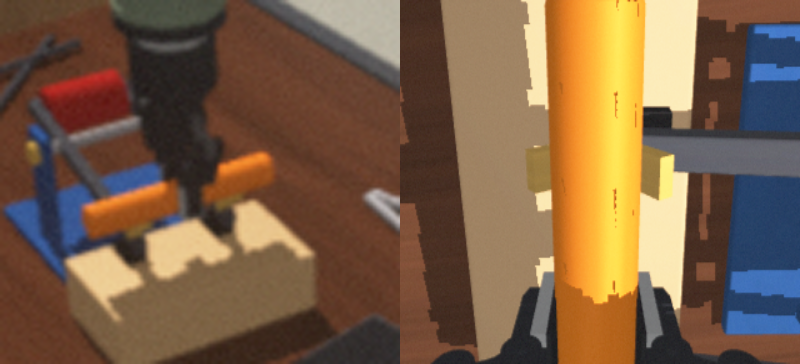

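The view shows the bar sitting in the notches, with brass visible on both sides of it at about (537,165) and (660,170), and the rocker almost on the brick.

```bash

python3 -m handwheel '[{"dx":0,"dy":0,"dz":0.2,"wx":0,"wy":0,"wz":0,"claw":10},{"dx":0,"dy":0,"dz":0.1,"wx":0,"wy":0,"wz":0,"claw":10},{"dx":0,"dy":0,"dz":0,"wx":0,"wy":0,"wz":0,"claw":10},{"dx":0,"dy":0,"dz":0,"wx":0,"wy":0,"wz":0,"claw":10}]' 60
python3 go.py .4965 .2365 .101 -.105
```

```text
clock: 18.55
position: [0.4964, 0.2367, 0.101]
tool_rot: [3.141, 0.001, 3.036]
force: [-5.3, -3.1, 13.9]
grip_width: 0.0282
finger_force: 62.3
t 18.55 pos [0.4964 0.2367 0.101 ] F [-5.3 -3.1 13.9] grip 0.0282 62.3 q7 0.9
d cm [-0.01 -0.02  0.  ] w [ 0.     0.001 -0.001]
```

Firm contact with the brick. Back off 1 mm, open, wait, and rise.

```bash

python3 -m handwheel '[{"dx":0,"dy":0,"dz":-0.1,"wx":0,"wy":0,"wz":0,"claw":10},{"dx":0,"dy":0,"dz":0,"wx":0,"wy":0,"wz":0,"claw":36},{"dx":0,"dy":0,"dz":0,"wx":0,"wy":0,"wz":0,"claw":40},{"dx":0,"dy":0,"dz":0,"wx":0,"wy":0,"wz":0,"claw":60},{"dx":0,"dy":0,"dz":0,"wx":0,"wy":0,"wz":0,"claw":85},{"dx":0,"dy":0,"dz":0,"wx":0,"wy":0,"wz":0,"claw":85},{"dx":0,"dy":0,"dz":-0.5,"wx":0,"wy":0,"wz":0,"claw":85},{"dx":0,"dy":0,"dz":-1,"wx":0,"wy":0,"wz":0,"claw":85}]' 60
python3 -m handwheel '[{"dx":0,"dy":0,"dz":-2,"wx":0,"wy":0,"wz":0,"claw":85},{"dx":0,"dy":0,"dz":-3,"wx":0,"wy":0,"wz":0,"claw":85},{"dx":0,"dy":0,"dz":-3,"wx":0,"wy":0,"wz":0,"claw":85},{"dx":0,"dy":0,"dz":-3,"wx":0,"wy":0,"wz":0,"claw":85},{"dx":0,"dy":-3,"dz":-2,"wx":0,"wy":0,"wz":0,"claw":85},{"dx":0,"dy":-3,"dz":0,"wx":0,"wy":0,"wz":0,"claw":85},{"dx":0,"dy":-3,"dz":0,"wx":0,"wy":0,"wz":0,"claw":85},{"dx":0,"dy":0,"dz":0,"wx":0,"wy":0,"wz":0,"claw":85}]' 60
python3 - <<'E'
from m import *
f=grab('side');a=f['frame'][105:235,140:290];w=grab('wrist');g=w['frame']
cv2.imwrite('pics/c8.png',np.hstack([cv2.resize(x,(400,340),interpolation=cv2.INTER_CUBIC) for x in(a,g)]))
for c in('wrist','side'):
  for d in optics.masks_of('amber_center',c):
    m,ax,l=axis(d['region']);ff=w if c=='wrist' else f; print(c,d['p'],d['rect'],m,on_plane(ff,*m,.122),yaw(ff,m,ax,.122))
E
python3 go.py .4965 .2365 .101 -.105
```

```text
clock: 19.55
position: [0.4961, 0.2367, 0.1167]
tool_rot: [-3.141, -0.0, 3.036]
force: [0.5, -0.6, 0.1]
grip_width: 0.0729
finger_force: 0.0
clock: 20.55
position: [0.4868, 0.1453, 0.2472]
tool_rot: [-3.141, 0.001, 3.033]
force: [0.4, 0.7, 0.2]
grip_width: 0.0727
finger_force: 0.0
wrist 0.89 [335.5, 65.5, 52.8, 196.0] [359.3891 157.1322] [0.4754 0.2385 0.122 ] -0.09054088995223308
wrist 0.26 [0.0, 331.9, 27.9, 35.2] [  8.5777 345.5887] [ 0.6442 -0.139   0.122 ] -0.6086850302391957
side 0.87 [326.0, 321.1, 54.1, 27.2] [353.4933 334.6705] [ 0.3826 -0.561   0.122 ] -1.0297908336329487
side 0.8 [224.3, 283.6, 14.8, 63.5] [230.0211 315.6631] [ 0.2116 -0.3639  0.122 ] 0.907784733881436
side 0.75 [158.4, 147.3, 54.1, 24.0] [187.3792 158.7625] [0.4884 0.2356 0.122 ] -0.10594937320226094
t 20.75 pos [0.4868 0.1482 0.2466] F [-0.1 -0.1 -0.1] grip 0.0726 0.0 q7 1.06
d cm [-0.04  8.88 14.56] w [0. 0. 0.]
```

View pics/c8.png

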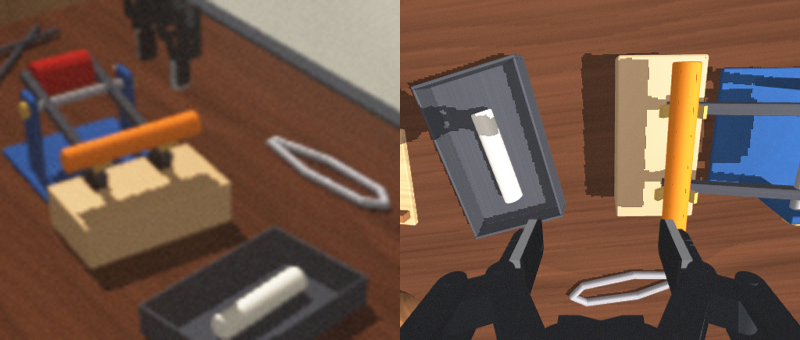

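The view shows the amber bar seated in both notches with even overhang (side crop x 60–200, notches at about 98 and 160). The rocker is down on the brick, the stub is in the tray, and the gripper is clear.

```bash
python3 -c "
from workcell import job_done
print(job_done())"
```

```text
the job is handed in; nothing more can be done
None
```

The job is handed in, though no verdict came back: in the last pictures the white stub lies in the scrap tray, and the amber bar sits centred in both notches with the rocker tipped down on the firebrick.

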